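Open the drug safe's combination padlock and show it

TASK

Take the combination padlock off the drug safe and show it open: turn its dial, click by click, until the white pointer stands at the fourth click clockwise from the shackle (four o'clock if the shackle is at twelve), pull the lock body back so that the shackle comes open, and work the opened lock off the safe's staple. Finish while holding the open lock up in the air, dial facing up and roughly level, at least 15 cm above the safe's top and touching nothing but the gripper; do not put it down or let go. Leave the other things on the bench and on the safe where they are.

Things in the scene. Friction and masses are not known exactly. Their poses are not given: they have to be found in the camera images.
- safe: low grey steel safe, 260 mm deep (x), 340 mm wide (y), flat top 100 mm above the bench, bolted down (cannot move), at a yaw of up to 17 degrees. Origin: centre of its underside; its -x side faces the robot. The front 105 mm of the top is a fixed ledge on which the padlock lies; the rest is a closed lid flush with it.
- staple (a point): centre of the hole of the steel staple that stands on the safe's ledge, 13.5 mm above the safe's top; safe's axes. The hole's axis runs along the safe's y. An upside-down U of 5 mm wire: two posts 16 mm apart (centres) along the safe's x, 11 mm clear between; under side of its bridge 19.7 mm, its top 24.7 mm above the safe's top. The padlock's short leg runs through it.
- lock_mid (a point): centre of the padlock's steel body, 13.5 mm above its underside. Loose, 0.4 to 0.5 kg, lies flat on the ledge, dial up. Its +x points from the body to the shackle (at the start along the safe's -y, the robot's right), +z up. Body 52 mm long (x), 54 mm wide (y), 27 mm thick, with flat sides to grip across y.
- bow (a point): middle of the shackle's bow, on the bar's centre line, lock's axes. Shackle: a U of 7 mm round bar at half the body's height, legs at y = -15 and +15 mm in the lock's frame. Closed, the legs run straight to 52 mm from lock_mid, then the bow, 15 mm radius, this point at 67 mm. Pulling the lock along its -x brings the bow up against the staple (staple then 58 mm from lock_mid along x, if closed).
- leg_tip (a point): end of the shackle's short leg (the one at y = +15 mm, nearer the lid), on its centre line. Closed it is 5 mm inside the body; fully open it is 13 mm clear of the body's face, so that the staple, if it stands in this gap, lets the lock be lifted straight up. The other leg always stays in the body.
- gap (a point): the point of the lock midway in the gap that opens between body and short leg: 32.5 mm from lock_mid along the lock's +x and 15 mm along its +y, at half the body's height; lock's axes. With the shackle open, the lock is pushed forward (its +x) until this point is at the staple's hole, give or take 3 mm, and then lifted off.
- dial_grip (a point): point on the dial's axis (through the middle of the lock's body), 13 mm above the body's top face and 40 mm above the lock's underside; lock's axes. The black dial: a skirt 41 mm across, 4 mm high, right on the body; above it a round knurled grip 28 mm across, from 4 to 23 mm above the body's top face.
- dial_pointer (a point): outer end of the white pointer line on the dial, 19.5 mm from the dial's axis, at the top of the skirt.
- dial (a joint): dial angle, rad, growing clockwise seen from above; 0 (and every 6.283) has the white pointer towards the shackle (long mark on the body). Turns without end either way, with 12 click notches 0.5236 apart (about 0.1 N m to leave one; let go, it drops into the nearest, unless it stands just half-way). The number is the fourth notch, 2.094 (or 2.094 plus or minus 6.283): only in that notch does the shackle come out.
- shackle (a joint): how far the shackle is out of the body, in m: 0 closed, 0.018 fully open. With the dial at its number about 4 N pulls it out, and it stays where it is left; at any other number it is blocked.
- amber: amber glass reagent bottle, 60 mm across, 145 mm tall. Not part of the job, loose; origin at the centre of its underside.
- spray: white plastic spray bottle with a grey trigger head, 72 mm across, about 190 mm tall. Not part of the job, loose; origin at the centre of its underside.
- beaker: empty glass beaker, 68 mm across, 90 mm tall. Not part of the job, loose; origin at the centre of its underside.
- tipbox: grey pipette-tip box with a clear cover, 85 x 125 mm, 73 mm tall. Not part of the job, loose; origin at the centre of its underside.
- rack: white tube rack, 65 x 150 mm, 61 mm tall over the tubes. Not part of the job, loose; origin at the centre of its underside.
- jar: small glass jar with a black cap, 44 mm across, 55 mm tall, standing on the safe's lid. Not part of the job, loose; origin at the centre of its underside.
- timer: white bench timer, 50 x 70 mm, 16 mm thick, lying on the safe's lid. Not part of the job, loose; origin at the centre of its underside.
Mind the look-alikes: they are no part of the job. What is shaped like the part that bears lock_mid but blue or turquoise is not meant.

How it is judged:
By the outcome, as a careful person would: the job done as asked, in the order asked, and still so for the second after the job is handed in, while the arm keeps its last pose, push and grip.
It also fails if it takes over 72 s, if anything falls off the work surface, if the arm or the gripper's body presses on something with over 40 N, if the wrist force passes 120 N, or if a joint passes its speed limit or range.

ROBOT

A 6-joint arm with a two-finger parallel gripper is mounted at the origin on the work surface. World frame = base frame: x ahead of the robot, y to its left, z up, the work surface at z = 0. Lengths are in m, angles in rad, forces in N, time in s.
With the tool pointing down it reaches from about 0.35 to 0.775 m from the base axis. Payload 5.5 kg.
Tool frame: the origin (TCP) lies at the very end of the fingers, on their centre line; the grasp point (between the pads) lies 19 mm behind it; z points along the fingers, y is the direction in which the jaws open and shut (so a half turn about z gives the same grasp; the last joint's range is limited). The gripper opens to 85 mm and grips with 20 to 120 N. Pads are 22 mm wide; open, the fingers measure 114 mm over their backs; the gripper's body (76 mm by 85 mm) begins 54 mm behind the grasp point. The pads swing forward as they close: fully open they stand 13 mm farther back than shut.
Start: joints at [-1.317, 0.313, 0.046, 1.304, 0, 1.431], TCP at [0.221, -0.531, 0.231] pointing down, gripper open.
Joint ranges: [-2.76, 2.76], [-0.86, 1.69], [-1.03, 1.26], [-2.2, 2.34], [-1.47, 1.5], [-3.14, 3.14]. Speed limits (rad/s): [2.57, 2.57, 3.14, 3.14, 3.14, 3.14].

INTERFACE

Orientations are given as a unit quaternion [w, x, y, z].
In Python, from workcell import get_state, read_camera, hand_in, find_in, silhouettes gives the robot as it stands. The module is installed in compiled form; this text tells all that it offers.
- The arm moves only by the tool send_rows, never from a script. Its argument "deltas" is a list that holds one entry, the list of rows, each a list of 6 numbers: the shift along the world's x, y, z in cm, then the turn, a rotation vector about the world's x, y, z in degrees. In form: [[[dx, dy, dz, wx, wy, wz], ...]]. A call has 1 to 12 rows; each row is the pose to reach, as a shift and turn from the pose commanded when the call began; what a row does not reach only later rows make up. A row lasts 1/10 s, in which the tool goes at most 50 mm and 8.59 degrees, less where a joint would pass 70% of its speed; a pose out of reach is approached as far as the arm can. A call with a gripper value outside its range is refused whole. "jaw" is the opening, from -1 (shut) to 1 (fully open), so that 0 is half open, set as the call begins (left out, the last holds). The fingers move at their own pace and stop on an object; "force" is the grip in N (left out, the last holds). Time passes only in rows, so rows that repeat a pose let the fingers close. It gives the time, the measured TCP pose, the force and the opening at its end, in the units of the state.
- get_state(): the state, without advancing time (a new reading comes with each control period).
- read_camera(name): name is "scene" or "top"; returns a dict with "img" (384x512x3 uint8, red, green, blue), "z_map" (384x512 float32, m along the optical axis (not along the pixel's ray), 0 where there is no reading), "vfov" (degrees; the focal length in pixels is half the picture's height over the tangent of half this angle, whatever the lens; pixels are square), "cx", "cy" (the principal point, pixels), "R" (3x3) and "t" (3): a world point X has camera coordinates R X + t. Camera axes: x right, y down, z forward; pixel columns grow to the right and rows downward; lengths in m; the calibration is good to about 2 mm. A picture is of the moment at which its call begins.
- hand_in(): hands the job in, once; it reports no verdict.
Trained networks look in a picture, given as the dict that the camera call returned (one of the last four; its "shot" number tells which), for a name from the list of things; names that differ only in an ending like _2 or _b are one class to them, and where a whole thing is asked for, a point or a joint stands for the part that bears it (a point fixed in the world has none). Each returns a list of dicts, best first, with "conf" (0 to 1); they miss things now and then, are a little off and sometimes report something else, mostly with a low value. They report only what shows in the picture. A call takes as long as a camera call. They do not tell look-alikes from the thing itself.
- find_in(picture, thing): "box" ([centre column, centre row, width, height] in pixels, round what is visible of it).
- silhouettes(picture, thing): "mask" (384x512 bool, what is visible of it) and "box" ([centre column, centre row, width, height] in pixels, round what is visible of it).
The state is a dict: "clock": time; "joint_pos": joint angles; "qvel": joint speeds; "tau": joint torques, N m; "tcp_pos": TCP position; "orientation": TCP orientation; "wrist_force": force on the tool from outside, world axes, zero at the start; "ft_torque": the same for the moment, N m; "finger_gap": finger opening in m.
Only numpy, scipy, OpenCV 4.12 (cv2) and the standard library are available. Lean on these libraries where they do the work, as an engineer would, in place of code of your own. Each camera call takes 0.05 s, during which the arm holds its last target.

## Working session

There is one attempt and no reset: what is moved stays moved. The work goes in short steps, Python scripts to look and compute and a tool call to move; the robot and the scene stay as the last step left them, time stands still between calls to the robot, and variables do not carry over. Pictures are saved under pics/ and viewed, and the job is handed in when it is done.

Besides the shell and the picture viewer there is one more tool, called by a JSON object that holds its "name" and its "arguments", one argument or row to a line. send_rows: Moves the arm, as the interface text tells. Its arguments: {"type":"object","properties":{"deltas":{"type":"array","items":{"type":"array","items":{"type":"array","items":{"type":"number"}}}},"jaw":{"type":"number"},"force":{"type":"number"}},"required":["deltas"]}

```bash
mkdir -p pics; cat > h.py <<'E'
import numpy as np, cv2
from workcell import *
def f_of(p): return p["img"].shape[0]/2/np.tan(np.radians(p["vfov"])/2)
def w2p(p,X):
    c=np.asarray(p["R"])@np.asarray(X)+p["t"]; f=f_of(p); return np.array([p["cx"]+f*c[0]/c[2],p["cy"]+f*c[1]/c[2],c[2]])
def px2w(p,u,v,z=None,d=None):
    f=f_of(p); R=np.asarray(p["R"]); r=np.array([(u-p["cx"])/f,(v-p["cy"])/f,1.]); o=-R.T@p["t"]; dr=R.T@r
    if d is None: d=(z-o[2])/dr[2]
    return o+dr*d
def zw(p):
    H,W=p["z_map"].shape; f=f_of(p); u,v=np.meshgrid(np.arange(W),np.arange(H)); d=p["z_map"]
    c=np.stack([(u-p["cx"])/f*d,(v-p["cy"])/f*d,d],-1); return (c-p["t"])@np.asarray(p["R"])
def save(p,n,box=None,s=1):
    im=cv2.cvtColor(p["img"],cv2.COLOR_RGB2BGR)
    if box: im=im[box[1]:box[3],box[0]:box[2]]
    cv2.imwrite("pics/"+n,cv2.resize(im,None,fx=s,fy=s,interpolation=cv2.INTER_CUBIC))
E
python3 - <<'E'
from h import *
s=get_state(); print(s)
for n in("scene","top"):
    p=read_camera(n); save(p,n+"0.png",s=1.5); print(n,p["vfov"],p["cx"],p["cy"],p["R"],p["t"])
    for t in ("lock_mid","dial_grip","dial_pointer","staple","bow","safe","jar","timer"):
        print(t,[(np.round(q["box"],1).tolist(),round(q["conf"],2)) for q in find_in(p,t)][:4])
E
```

```text
{'clock': 0.0, 'joint_pos': array([-1.31653252e+00,  3.14004283e-01,  4.49994309e-02,  1.30358189e+00,
        3.95597178e-05,  1.43122467e+00]), 'qvel': array([-0.00126091, -0.00073497,  0.00275183, -0.00126985,  0.00136328,
        0.00015531]), 'tau': array([-1.86922640e-03, -4.80633438e+01,  2.98528075e+01,  1.96279655e-02,
       -3.34478127e-04,  1.26929515e-05]), 'tcp_pos': array([ 0.22053892, -0.53049286,  0.23041501]), 'orientation': array([-8.94869007e-04,  9.80673884e-01,  1.95647466e-01, -3.15611350e-05]), 'wrist_force': array([-0.05181636,  0.55487776, -0.16848377]), 'ft_torque': array([-0.00022211, -0.00313781,  0.01190698]), 'finger_gap': 0.08543834753437433}
scene 57.21097216551515 256.52465247143203 188.59424354585562 [[ 0.65872645  0.75234024  0.00797705]
 [ 0.63721531 -0.55222648 -0.53758958]
 [-0.40004514  0.35920757 -0.84316891]] [-0.34600598 -0.24853523  1.28086088]
lock_mid [([243.7, 209.7, 34.6, 35.6], 0.95), ([197.0, 189.3, 33.0, 20.8], 0.91), ([298.6, 153.6, 20.5, 18.5], 0.73), ([249.5, 151.6, 21.0, 22.9], 0.59)]
dial_grip [([199.6, 187.7, 33.3, 21.2], 0.95)
[... 780 characters left out ...]
282.9, 247.9, 25.1, 31.7], 0.98), ([279.1, 178.4, 30.5, 20.1], 0.92), ([164.8, 219.2, 21.4, 33.7], 0.61)]
dial_grip [([164.8, 220.4, 20.0, 35.0], 0.73), ([210.2, 246.9, 21.2, 31.2], 0.69), ([270.4, 179.1, 22.3, 20.7], 0.61), ([283.2, 248.1, 30.9, 30.0], 0.56)]
dial_pointer [([165.2, 215.8, 15.3, 16.5], 0.62), ([286.5, 252.5, 7.4, 12.3], 0.58), ([269.3, 178.1, 13.6, 18.0], 0.54), ([395.2, 140.2, 39.9, 35.4], 0.42)]
staple []
bow [([276.4, 179.8, 37.4, 21.2], 0.73), ([167.2, 230.3, 8.0, 13.4], 0.65), ([207.9, 235.8, 8.0, 16.5], 0.46)]
safe [([269.1, 177.8, 12.0, 11.5], 0.73)]
jar [([233.2, 125.1, 15.8, 20.2], 0.79)]
timer [([268.5, 178.8, 15.8, 15.2], 0.72), ([279.3, 125.6, 32.4, 27.2], 0.55)]
```

View pics/scene0.png

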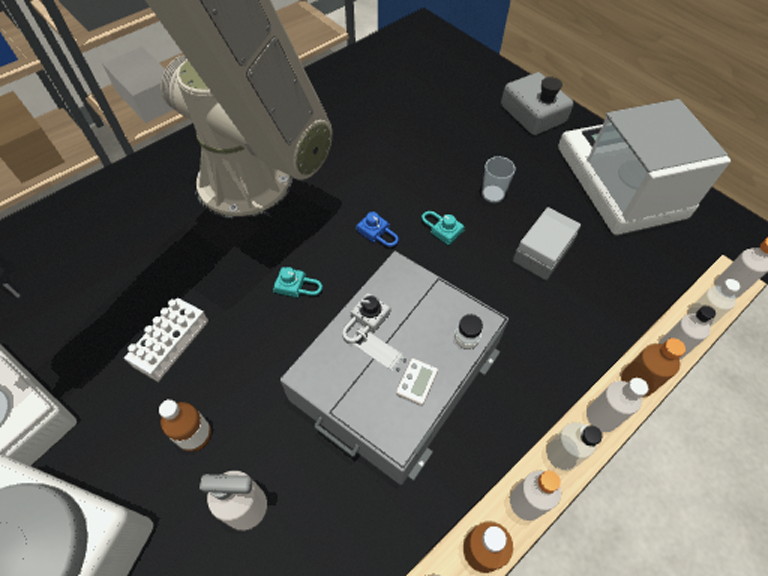

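View pics/top0.png

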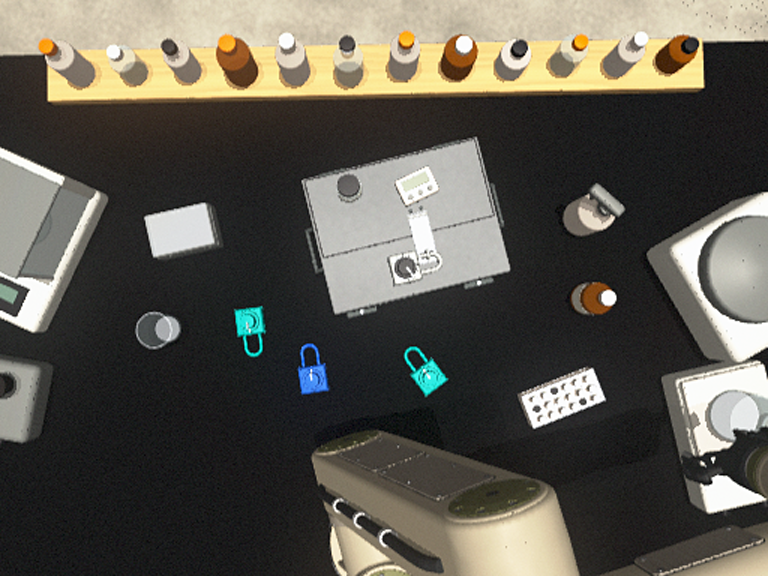

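The top view shows the real lock at about (270,179) in native pixels, with the shackle to the right and a hasp strap coming from the lid. The blue and turquoise look-alikes lie on the bench. Next I'll measure the lock and safe.

```bash
python3 - <<'E'
from h import *
pt=read_camera("top"); ps=read_camera("scene")
save(pt,"top1.png",(240,150,320,210),9); save(ps,"scene1.png",(210,180,300,250),8)
for n,p,b in(("top",pt,(190,80,350,220)),("scene",ps,(180,160,350,330))):
    X=zw(p); ok=p["z_map"]>0
    m=np.zeros(ok.shape,bool); m[b[1]:b[3],b[0]:b[2]]=1
    m&=ok
    top=m&(abs(X[...,2]-.1)<.008)
    print(n,"z top med",np.median(X[...,2][top]), top.sum())
    P=X[top]; r=cv2.minAreaRect((P[:,:2]*1000).astype(np.float32)); print(r, cv2.boxPoints(r))
    hi=m&(X[...,2]>.118)
    k,l,st,c=cv2.connectedComponentsWithStats(hi.astype(np.uint8))
    for i in range(1,k):
        if st[i,4]>3:
            Q=X[l==i]; print(st[i],Q.mean(0).round(4),Q.min(0).round(4),Q.max(0).round(4))
E
```

```text
top z top med 0.10131522425719862 9984
((613.551513671875, -50.45082092285156), (262.4801025390625, 340.5626525878906), 12.728180885314941) [[ 448.0191    86.73048]
 [ 523.0539  -245.4633 ]
 [ 779.0839  -187.63211]
 [ 704.04913  144.56166]]
[273 113  19  18 116] [ 0.6882 -0.0854  0.1199] [ 0.6629 -0.1086  0.1181] [ 0.7104 -0.0592  0.1241]
[225 116  16  18 226] [0.6758 0.053  0.1499] [0.6571 0.0321 0.119 ] [0.698  0.0736 0.1637]
[264 118  13  14  40] [ 0.683  -0.0485  0.1201] [ 0.6605 -0.0674  0.1181] [ 0.697  -0.0339  0.1235]
[271 127   5   5  15] [ 0.6654 -0.0596  0.1195] [ 0.6602 -0.0641  0.1181] [ 0.6716 -0.0529  0.122 ]
[271 132   3   3   4] [ 0.6552 -0.0555  0.119 ] [ 0.6523 -0.0582  0.1187] [ 0.658  -0.0528  0.1194]
[259 165  31  25 417] [ 0.5323 -0.0498  0.1327] [ 0.5011 -0.0995  0.1181] [ 0.5658 -0.0172  0.1584]
[290 168   3   3   5] [ 0.5546 -0.106   0.1205] [ 0.5517 -0.1083  0.1189] [ 0.5575 -0.1026  0.1225]
[293 172   2   4   6] [ 0.5412 -0.112   0.12  ] [ 0.5378 -0.1136  0.1186] [ 0.5463 -0.1106  0.122 ]
scene z top med 0.10054615379502453 10207
((689.7481079101562, -28.7
[... 769 characters left out ...]

[271 250   5   5  10] [ 0.672  -0.0761  0.119 ] [ 0.6683 -0.0817  0.1183] [ 0.676  -0.0695  0.1206]
[285 253   3   2   4] [ 0.6972 -0.0544  0.1186] [ 0.6955 -0.0573  0.1183] [ 0.6987 -0.0515  0.1188]
[280 254   4   5   5] [ 0.6955 -0.0679  0.1193] [ 0.6941 -0.0726  0.1183] [ 0.6989 -0.0609  0.1203]
[267 256   6   4   9] [ 0.6779 -0.0922  0.1187] [ 0.6716 -0.0947  0.118 ] [ 0.6843 -0.089   0.1201]
[271 261   3   3   4] [ 0.6916 -0.0961  0.1191] [ 0.6886 -0.0978  0.1183] [ 0.6934 -0.0941  0.1211]
[278 260   5   4   6] [ 0.7032 -0.0805  0.1186] [ 0.7011 -0.085   0.1181] [ 0.705  -0.0737  0.1196]
[347 319   3  11  21] [ 0.9129 -0.0687  0.1275] [ 0.9059 -0.0762  0.1181] [ 0.9197 -0.0568  0.1332]
```

View pics/top1.png

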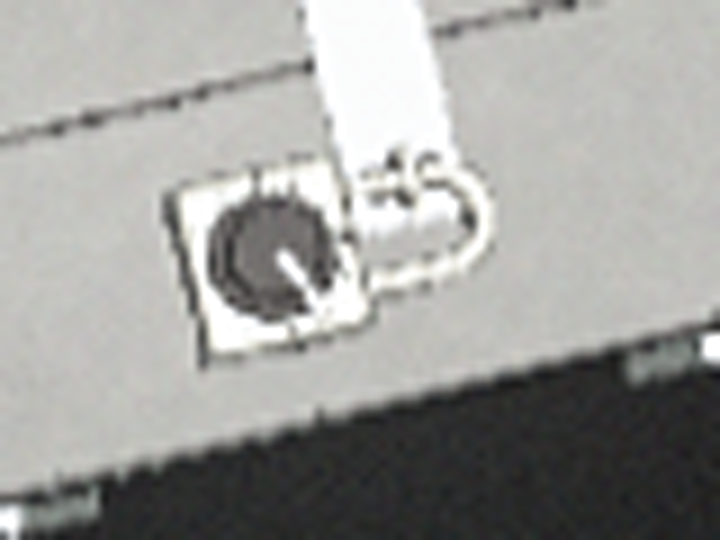

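View pics/scene1.png

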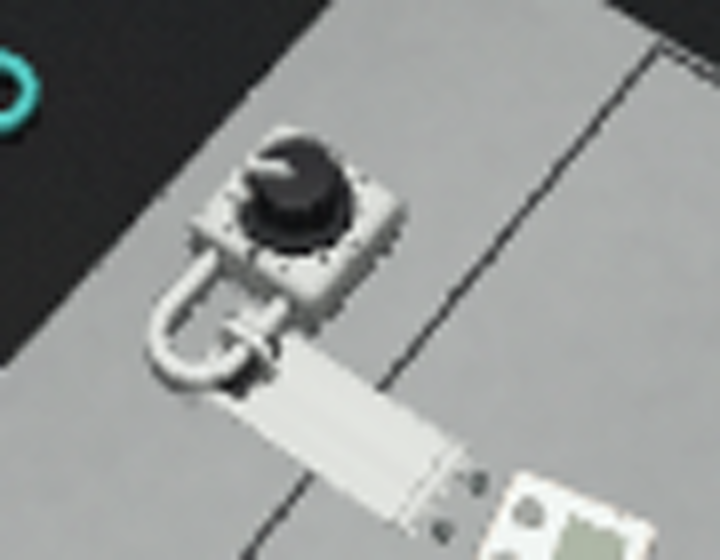

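```bash
python3 - <<'E'
from h import *
ps={n:read_camera(n) for n in("top","scene")}
for n,b in(("top",(255,160,300,195)),("scene",(225,190,265,235))):
    p=ps[n]; X=zw(p); m=np.zeros(X.shape[:2],bool); m[b[1]:b[3],b[0]:b[2]]=1
    for lo,hi in((.144,.156),(.121,.135),(.1005,.1065)):
        k=m&(X[...,2]>lo)&(X[...,2]<hi); Q=X[k]; print(n,lo,hi,k.sum(),np.median(Q,0).round(4),((Q.min(0)+Q.max(0))/2).round(4),np.ptp(Q,axis=0).round(4))
    # dark dial pixels
    g=p["img"].max(-1); k=m&(g<95)&(X[...,2]>.115); v,u=np.nonzero(k); print("dark",k.sum(),u.mean(),v.mean(),u.min(),u.max(),v.min(),v.max())
def body(c,yaw):
    R=np.array([[np.cos(yaw),-np.sin(yaw),0],[np.sin(yaw),np.cos(yaw),0],[0,0,1]]); return lambda q:R@np.asarray(q)+np.array(c)
def draw(c,yaw,ang,b,n,s=12):
    p=ps[n]; im=cv2.cvtColor(p["img"],cv2.COLOR_RGB2BGR)[b[1]:b[3],b[0]:b[2]]; im=cv2.resize(im,None,fx=s,fy=s,interpolation=cv2.INTER_CUBIC)
    T=body(c,yaw)
    def pl(pts,col):
        q=np.array([((w2p(p,T(x))[:2]-[b[0],b[1]]+.5)*s) for x in pts]); cv2.polylines(im,[np.int32(q.round())],False,col,1)
    for z in(.0135,-.0135): pl([(.026*i,.027*j,z) for i,j in((1,1),(1,-1),(-1,-1),(-1,1),(1,1))],(0,0,255))
    t=np.linspace(0,2*np.pi,60)
    for r,z in((.0205,.0175),(.014,.0365),): pl([(r*np.cos(a),r*np.sin(a),z) for a in t],(0,255,0))
    pl([(.014*np.cos(ang),-.014*np.sin(ang),.0175),(.0195*np.cos(ang),-.0195*np.sin(ang),.0175)],(255,0,255))
    a=np.linspace(-np.pi/2,np.pi/2,20)
    pl([(.026,-.015,0)]+[(.052+.015*np.cos(x),.015*np.sin(x),0) for x in a]+[(.026,.015,0)],(255,255,0))
    cv2.imwrite("pics/fit_%s.png"%n,im)
import sys
yaw=np.radians(12.7-90); c=(.532,-.047,.1135)
draw(c,yaw,np.radians(60),(250,155,312,200),"top"); draw(c,yaw,np.radians(60),(220,185,275,233),"scene")
E
```

```text
top 0.144 0.156 86 [ 0.5321 -0.0459  0.1505] [ 0.532  -0.046   0.1505] [0.0274 0.0272 0.011 ]
top 0.121 0.135 284 [ 0.5328 -0.0489  0.1281] [ 0.5333 -0.0637  0.1277] [0.0648 0.0929 0.0134]
top 0.1005 0.1065 659 [ 0.5397 -0.0783  0.1026] [ 0.5351 -0.0677  0.1035] [0.0962 0.1244 0.006 ]
dark 44 268.77272727272725 178.86363636363637 259 278 172 184
scene 0.144 0.156 89 [ 0.5324 -0.044   0.15  ] [ 0.5312 -0.0432  0.1489] [0.0271 0.0285 0.0094]
scene 0.121 0.135 238 [ 0.5434 -0.0534  0.1274] [ 0.5352 -0.0502  0.128 ] [0.0609 0.0737 0.0128]
scene 0.1005 0.1065 595 [ 0.5556 -0.0616  0.1016] [ 0.5455 -0.0467  0.1034] [0.1441 0.1673 0.0058]
dark 150 246.74 205.23333333333332 238 253 197 227
```

View pics/fit_top.png

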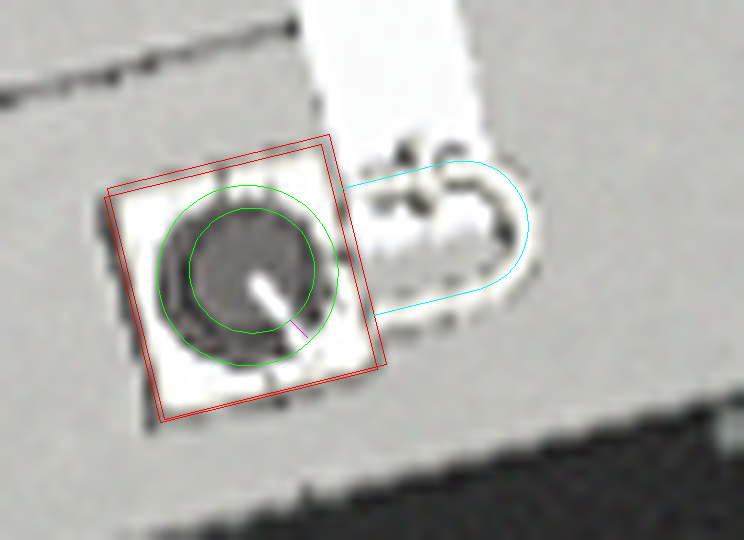

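View pics/fit_scene.png

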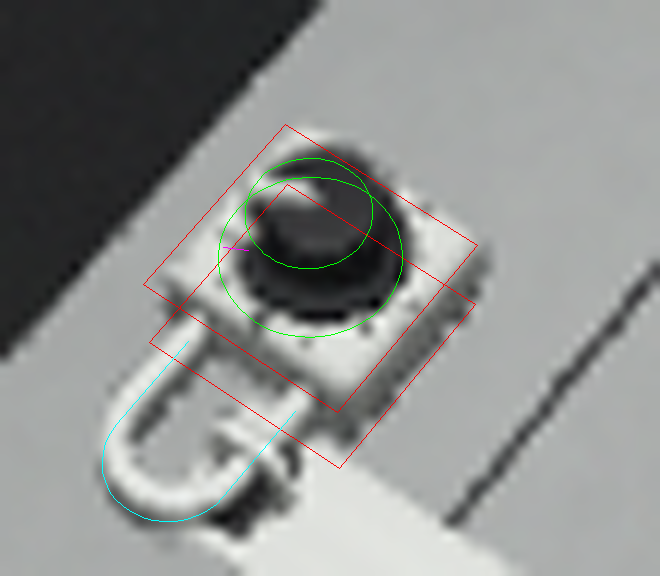

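{"name": "send_rows", "arguments": {
  "deltas": [
    [[2.6,4.05,0.2,0,0,8.3],[5.2,8.1,0.4,0,0,16.6],[7.8,12.15,0.6,0,0,25],[10.4,16.2,0.8,0,0,33.3],[13,20.2,1,0,0,41.6],[15.6,24.3,1.2,0,0,50],[18.2,28.3,1.4,0,0,58.3],[20.8,32.4,1.6,0,0,66.6],[23.4,36.4,1.8,0,0,75],[26,40.4,2,0,0,83.3],[28.6,44.5,2,0,0,91.6],[31.15,48.55,2,0,0,100]]
  ]
}}

```text
clock: 2.3
tcp_pos: [0.5331, -0.0436, 0.2517]
orientation: [0.001, 0.478, 0.878, 0.0]
wrist_force: [-0.0, -0.5, -0.2]
finger_gap: 0.0853
```

{"name": "send_rows", "arguments": {
  "deltas": [
    [[0,0,-1,0,0,8],[0,0,-2,0,0,16],[0,0,-3,0,0,24],[0,0,-4,0,0,32],[0,0,-5,0,0,40],[0,0,-5,0,0,40],[0,0,-5,0,0,40]]
  ]
}}

```text
clock: 3.0
tcp_pos: [0.5321, -0.0455, 0.2015]
orientation: [-0.0, 0.153, 0.988, 0.0]
wrist_force: [0.9, 0.2, 1.1]
finger_gap: 0.0855
```

```bash
python3 - <<'E'
from h import *
s=get_state(); print(s["clock"],s["tcp_pos"],s["orientation"],s["joint_pos"])
q=s["orientation"]; print("jaw yaw",np.degrees(np.arctan2(2*(q[2]**2)-1+2*q[0]**2,2*(q[1]*q[2]-q[0]*q[3]))))
for n,b in(("top",(220,130,320,220)),("scene",(190,130,290,250))):
    p=read_camera(n); save(p,n+"2.png",b,6 if n=="top" else 5); print(w2p(p,s["tcp_pos"])-[b[0],b[1],0])
E
```

```text
3.0 [ 0.53206562 -0.04552264  0.20146691] [-9.98302433e-05  1.53195742e-01  9.88195858e-01  4.19486109e-05] [-2.35764877e-01  2.44797379e-01 -1.19808273e-01  1.20639653e+00
  6.72690141e-05  7.18378858e-02]
jaw yaw 72.37565919778106
[50.90196742 45.81053274  1.17610906]
[55.2804986  61.52386661  0.8817879 ]
```

View pics/top2.png

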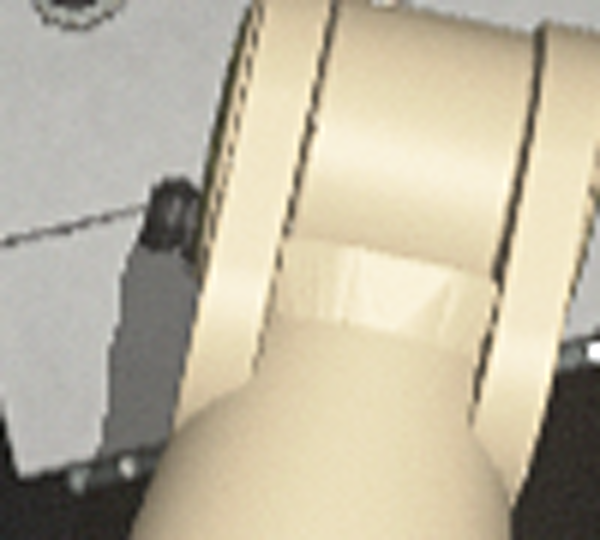

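View pics/scene2.png

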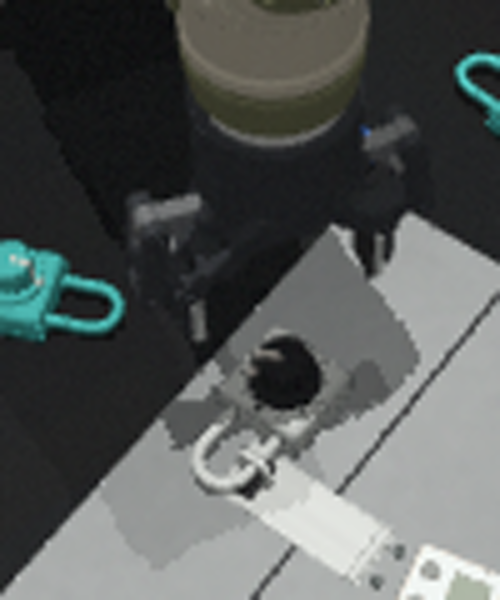

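```bash
python3 - <<'E'
from h import *
p=read_camera("scene"); X=zw(p); s=get_state(); print(s["tcp_pos"])
m=(p["z_map"]>0)&(abs(X[...,0]-.532)<.12)&(abs(X[...,1]+.045)<.12)&(X[...,2]>.19)&(X[...,2]<.26)
th=np.radians(72.4); e=np.array([np.cos(th),np.sin(th)]); n=np.array([-e[1],e[0]])
for lo in np.arange(.195,.26,.005):
    k=m&(X[...,2]>=lo)&(X[...,2]<lo+.005); Q=X[k][:,:2]-s["tcp_pos"][:2]; a=Q@e; b=Q@n
    for sg in(1,-1):
        j=sg*a>0
        if j.sum()>2: print(round(lo,3),sg,j.sum(),"jaw",a[j].min().round(4),a[j].max().round(4),"perp",b[j].min().round(4),b[j].max().round(4))
E
```

```text
[ 0.53250497 -0.04567567  0.20200816]
0.215 1 4 jaw 0.0446 0.0463 perp -0.0099 0.0045
0.22 1 8 jaw 0.0444 0.0514 perp -0.0111 0.006
0.22 -1 6 jaw -0.0527 -0.0414 perp -0.0117 -0.0062
0.225 1 7 jaw 0.0449 0.0591 perp -0.0115 -0.0002
0.225 -1 8 jaw -0.0542 -0.0411 perp -0.0115 -0.0044
0.23 1 8 jaw 0.0444 0.055 perp -0.0121 0.0065
0.23 -1 8 jaw -0.0541 -0.0408 perp -0.0114 0.0024
0.235 1 8 jaw 0.0446 0.0576 perp -0.0114 0.0005
0.235 -1 7 jaw -0.054 -0.0406 perp -0.0107 0.001
0.24 1 9 jaw 0.0443 0.0578 perp -0.0114 0.0003
0.24 -1 8 jaw -0.0547 -0.0431 perp -0.0115 0.0004
0.245 1 6 jaw 0.0443 0.057 perp -0.0114 -0.0001
0.245 -1 7 jaw -0.0542 -0.0428 perp -0.0113 -0.0056
0.25 1 6 jaw 0.0448 0.0501 perp -0.0118 -0.0053
0.25 -1 4 jaw -0.0531 -0.0418 perp -0.0112 -0.0061
0.255 1 4 jaw 0.0496 0.0651 perp -0.0124 -0.0065
0.255 -1 3 jaw -0.0555 -0.048 perp -0.0134 -0.0071
```

{"name": "send_rows", "arguments": {
  "deltas": [
    [[0,0,-2,0,0,0],[0,0,-4,0,0,0],[0,0,-5.5,0,0,0],[0,0,-6.3,0,0,0],[0,0,-6.7,0,0,0],[0,0,-6.7,0,0,0],[0,0,-6.7,0,0,0]]
  ]
}}

```text
clock: 3.85
tcp_pos: [0.5327, -0.0457, 0.1351]
orientation: [0.001, 0.152, 0.988, 0.0]
wrist_force: [0.1, -1.0, 0.3]
finger_gap: 0.0857
```

{"name": "send_rows", "arguments": {
  "deltas": [
    [[0,0,0,0,0,0],[0,0,0,0,0,0],[0,0,0,0,0,0],[0,0,0,0,0,0],[0,0,0,0,0,0],[0,0,0,0,0,0],[0,0,0,0,0,0],[0,0,0,0,0,0]]
  ],
  "jaw": -1,
  "force": 40
}}

```text
clock: 4.65
tcp_pos: [0.5323, -0.0452, 0.1347]
orientation: [0.0, 0.151, 0.988, 0.0]
wrist_force: [-0.9, 2.6, 6.5]
finger_gap: 0.0266
```

```bash
python3 - <<'E'
from h import *
s=get_state(); print(s["clock"],s["tcp_pos"],s["wrist_force"],s["finger_gap"])
p=read_camera("scene"); save(p,"scene3.png",(190,150,290,250),6)
E
```

```text
4.65 [ 0.53232356 -0.04522643  0.13466704] [-0.87236814  2.57009659  6.48657101] 0.026571643692857656
```

View pics/scene3.png

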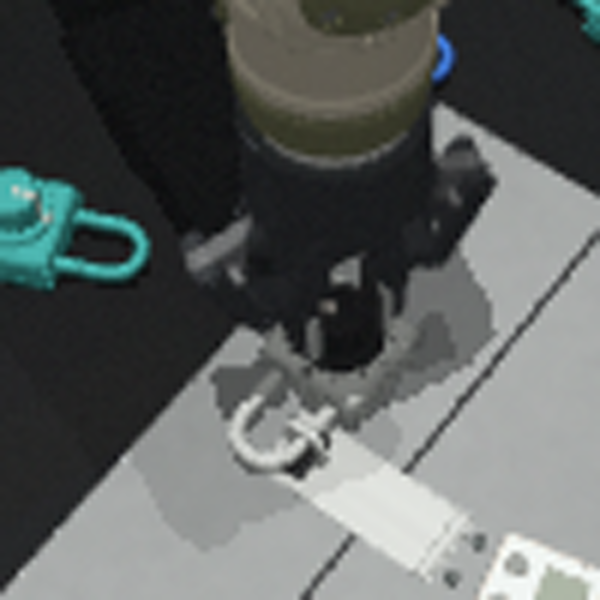

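The fingers hold the dial's knurled grip, with a gap of 26.6 mm. Now I'll turn it two notches clockwise, 60°.

{"name": "send_rows", "arguments": {
  "deltas": [
    [[0,0,0,0,0,-6],[0,0,0,0,0,-12],[0,0,0,0,0,-18],[0,0,0,0,0,-24],[0,0,0,0,0,-30],[0,0,0,0,0,-36],[0,0,0,0,0,-42],[0,0,0,0,0,-48],[0,0,0,0,0,-54],[0,0,0,0,0,-60],[0,0,0,0,0,-60]]
  ]
}}

```text
clock: 5.8
tcp_pos: [0.5309, -0.0469, 0.1346]
orientation: [0.0, 0.627, 0.779, -0.002]
wrist_force: [-5.2, -2.9, 7.5]
finger_gap: 0.0265
```

```bash
python3 - <<'E'
from h import *
s=get_state(); print(s["clock"],s["tcp_pos"],s["wrist_force"],s["ft_torque"],s["finger_gap"])
p=read_camera("scene"); save(p,"scene4.png",(190,150,290,250),6)
E
```

```text
5.8 [ 0.53088485 -0.04694243  0.13463726] [-5.20735197 -2.94552762  7.49998822] [-0.57941306  1.0752388  -0.01298528] 0.026474719409847927
```

View pics/scene4.png

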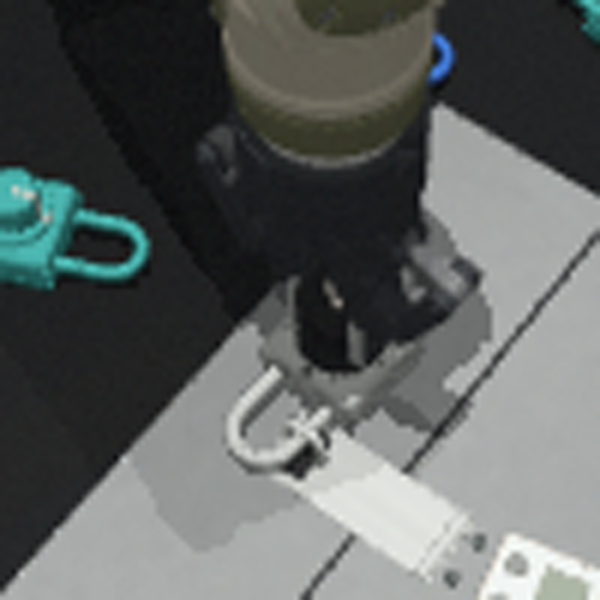

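{"name": "send_rows", "arguments": {
  "deltas": [
    [[0,0,0,0,0,0],[0,0,0,0,0,0],[0,0,0,0,0,0],[0,0,0,0,0,0],[0,0,0,0,0,0],[0,0,3,0,0,0],[0,0,6,0,0,0],[0,0,9,0,0,0],[0,0,9,0,0,0]]
  ],
  "jaw": 1
}}

```text
clock: 6.75
tcp_pos: [0.5345, -0.046, 0.2287]
orientation: [0.004, 0.625, 0.78, 0.002]
wrist_force: [0.5, -0.3, -0.1]
finger_gap: 0.0855
```

```bash
python3 - <<'E'
from h import *
s=get_state(); print(s["clock"],s["tcp_pos"],s["wrist_force"],s["finger_gap"])
p=read_camera("scene"); save(p,"scene5.png",(215,180,275,235),10)
im=cv2.imread("pics/scene5.png"); im=np.clip(im.astype(float)*1.8,0,255).astype(np.uint8); cv2.imwrite("pics/scene5.png",im)
np.save("/tmp/p5.npy",p,allow_pickle=True)
E
```

```text
6.75 [ 0.53454462 -0.04603237  0.22870889] [ 0.53713295 -0.26441169 -0.13263514] 0.08550768205713581
```

View pics/scene5.png

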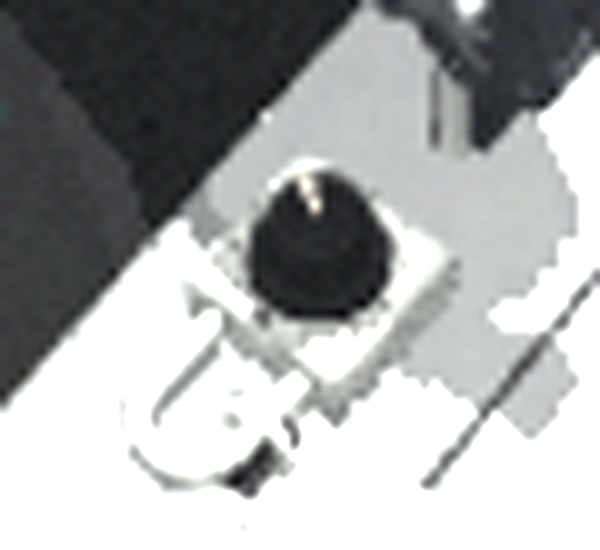

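```bash
python3 - <<'E'
from h import *
p=np.load("/tmp/p5.npy",allow_pickle=True).item()
b=(215,180); s=10
im=cv2.imread("pics/scene5.png"); yaw=np.radians(-77.3)
c=np.array([.5325,-.0437,.1135])
R=np.array([[np.cos(yaw),-np.sin(yaw),0],[np.sin(yaw),np.cos(yaw),0],[0,0,1]])
for k in (2,3,4,5):
    a=np.radians(30*k)
    P=[((w2p(p,c+R@np.array([r*np.cos(a),-r*np.sin(a),z]))[:2]-b+.5)*s).round().astype(int) for r,z in((0,.0365),(.014,.0365),(.0195,.0175))]
    print(k,P); cv2.polylines(im,[np.array(P)],False,[(0,0,0),(0,0,255),(0,255,0),(255,0,0)][k-2],1)
cv2.imwrite("pics/ov5.png",im)
E
```

```text
2 [array([318, 221]), array([265, 216]), array([247, 250])]
3 [array([318, 221]), array([276, 194]), array([261, 220])]
4 [array([318, 221]), array([297, 180]), array([291, 200])]
5 [array([318, 221]), array([324, 176]), array([328, 195])]
```

View pics/ov5.png

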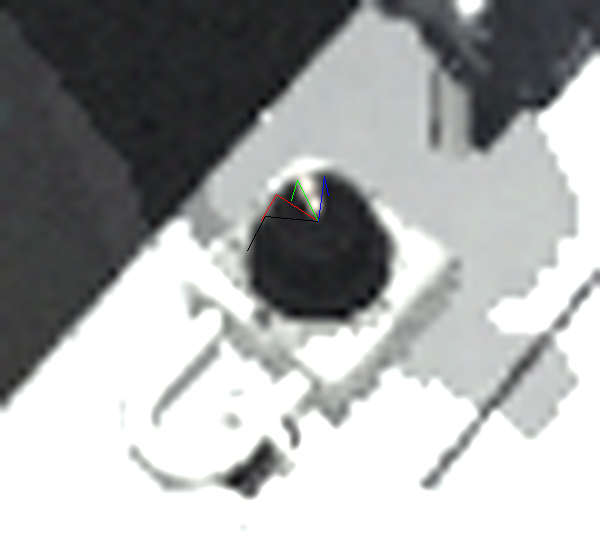

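The pointer lies along the line predicted for notch 4, so the dial is right. Next I'll re-measure the lock pose, hasp height and staple before gripping the body.

```bash
python3 - <<'E'
from h import *
p=np.load("/tmp/p5.npy",allow_pickle=True).item(); X=zw(p)
f=f_of(p)
m=np.zeros(X.shape[:2],bool); m[190:215,238:258]=1
k=m&(X[...,2]>.146)&(X[...,2]<.156); Q=X[k]; print("dialtop",k.sum(),Q.mean(0),np.median(Q,0))
# body top: pixels
k=m&(abs(X[...,2]-.127)<.003); print("body z",k.sum(),np.median(X[k][:,2]))
mm=np.zeros(X.shape[:2],bool); mm[190:225,230:265]=1
k=mm&(X[...,2]>.121)&(X[...,2]<.134); r=cv2.minAreaRect((X[k][:,:2]*1000).astype(np.float32)); print("bodyrect",r)
# hasp & staple in safe-ish frame relative to lock axis
yaw=np.radians(-77.3); ex=np.array([np.cos(yaw),np.sin(yaw)]); ey=np.array([-ex[1],ex[0]])
D=X[...,:2]-np.array([.532,-.0437]); a=D@ex; b=D@ey
img=p["img"]
for bb in (.03,.04,.05):
    row=[]
    for aa in np.arange(.01,.085,.005):
        k=(p["z_map"]>0)&(abs(a-aa)<.003)&(abs(b-bb)<.004)&(X[...,2]<.2); row.append((round(aa,3),round(float(np.median(X[k][:,2]))*1000,1) if k.any() else None,int(np.median(img[k].mean(-1))) if k.any() else 0))
    print(bb,row)
k=(abs(a-.05)<.03)&(abs(b-.015)<.02)&(X[...,2]>.1195)&(X[...,2]<.13); print("high near staple",np.c_[a[k],b[k],X[k][:,2]].round(4).tolist())
E
```

```text
dialtop 88 [ 0.53217252 -0.0435903   0.15013215] [ 0.53251497 -0.04336915  0.15043522]
body z 119 0.1269614402490398
bodyrect ((533.3883056640625, -54.10350799560547), (54.38169860839844, 73.8084487915039), 6.974555492401123)
0.03 [(np.float64(0.01), 100.1, 151), (np.float64(0.015), 99.4, 153), (np.float64(0.02), 100.6, 153), (np.float64(0.025), 100.6, 154), (np.float64(0.03), 100.9, 200), (np.float64(0.035), 100.4, 203), (np.float64(0.04), 101.0, 204), (np.float64(0.045), 100.9, 202), (np.float64(0.05), 102.1, 202), (np.float64(0.055), 100.7, 202), (np.float64(0.06), 101.1, 203), (np.float64(0.065), 100.6, 171), (np.float64(0.07), 100.7, 172), (np.float64(0.075), 100.5, 174), (np.float64(0.08), 99.9, 174), (np.float64(0.085), 100.2, 173)]
0.04 [(np.float64(0.01), 99.8, 155), (np.float64(0.015), 100.3, 155), (np.float64(0.02), 101.8, 155), (np.float64(0.025), 100.9, 155), (np.float64(0.03), 101.2, 202), (np.float64(0.035), 101.1, 204), (np.float64(0.04), 100.7, 206), (np.float64(0.045), 103.3, 212), (np.float64(0.05), 101.2, 222), (np.float64(0.055), 101.0, 222), (np.float64(0.06), 1
[... 1226 characters left out ...]
], [0.0245, 0.0141, 0.1276], [0.0218, 0.0154, 0.125], [0.0216, 0.0186, 0.1281], [0.0246, 0.0141, 0.1222], [0.0233, 0.0164, 0.1226], [0.0234, 0.0199, 0.1267], [0.0212, 0.0215, 0.1252], [0.0206, 0.0244, 0.1274], [0.0255, 0.0181, 0.1224], [0.0242, 0.0204, 0.1229], [0.025, 0.0245, 0.1287], [0.0208, 0.0245, 0.1223], [0.0249, 0.0243, 0.1226], [0.0467, 0.0079, 0.1263], [0.0448, 0.0097, 0.1254], [0.0486, 0.0093, 0.1252], [0.0463, 0.0108, 0.1234], [0.0462, 0.0141, 0.127], [0.0426, 0.0145, 0.1218], [0.0477, 0.0152, 0.1249], [0.0467, 0.0178, 0.1263], [0.0447, 0.0195, 0.1251], [0.0478, 0.0185, 0.1231], [0.0466, 0.0209, 0.1241], [0.0446, 0.0226, 0.1229], [0.0458, 0.0235, 0.12], [0.0666, -0.0002, 0.1196]]
```

{"name": "send_rows", "arguments": {
  "deltas": [
    [[0,0,-3,0,0,0.3],[0,0,-6,0,0,0.3],[0,0,-8.5,0,0,0.3],[0,0,-10.5,0,0,0.3],[0,0,-11.6,0,0,0.3],[0,0,-12.1,0,0,0.3],[0,0,-12.1,0,0,0.3]]
  ]
}}

```text
clock: 7.5
tcp_pos: [0.5317, -0.0454, 0.1027]
orientation: [-0.001, 0.623, 0.782, -0.0]
wrist_force: [0.3, -0.2, 0.4]
finger_gap: 0.0852
```

{"name": "send_rows", "arguments": {
  "deltas": [
    [[0,0,0,0,0,0],[0,0,0,0,0,0],[0,0,0,0,0,0],[0,0,0,0,0,0],[0,0,0,0,0,0],[0,0,0,0,0,0]]
  ],
  "jaw": -1,
  "force": 60
}}

```text
clock: 8.1
tcp_pos: [0.5327, -0.0458, 0.1048]
orientation: [0.001, 0.623, 0.782, 0.0]
wrist_force: [-1.3, 0.1, 5.3]
finger_gap: 0.0526
```

```bash
python3 - <<'E'
from h import *
s=get_state(); print(s["clock"],s["tcp_pos"],s["wrist_force"],s["finger_gap"])
p=read_camera("scene"); save(p,"scene6.png",(190,150,290,250),6)
E
```

```text
8.1 [ 0.53270654 -0.04584238  0.10476574] [-1.27505745  0.08621545  5.34742291] 0.05260432943661302
```

View pics/scene6.png

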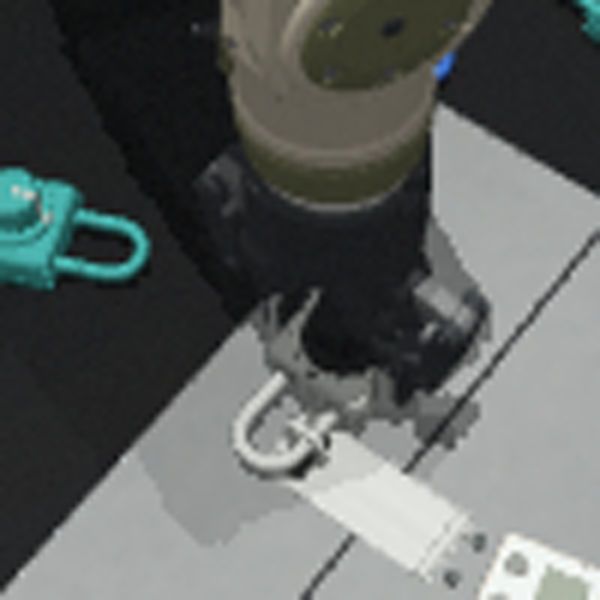

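{"name": "send_rows", "arguments": {
  "deltas": [
    [[0,0,0.05,0,0,0],[-0.09,0.39,0.05,0,0,0],[-0.18,0.78,0.05,0,0,0],[-0.26,1.17,0.05,0,0,0],[-0.33,1.46,0.05,0,0,0],[-0.4,1.76,0.05,0,0,0],[-0.44,1.95,0.05,0,0,0],[-0.44,1.95,0.05,0,0,0]]
  ]
}}

```text
clock: 8.95
tcp_pos: [0.5293, -0.0273, 0.1048]
orientation: [0.002, 0.624, 0.782, -0.0]
wrist_force: [1.7, -8.0, 3.4]
finger_gap: 0.0528
```

```bash
python3 - <<'E'
from h import *
s=get_state(); print(s["clock"],s["tcp_pos"],s["wrist_force"],s["finger_gap"])
p=read_camera("scene"); save(p,"scene7.png",(190,150,290,250),6)
E
```

```text
8.95 [ 0.52930134 -0.02731689  0.10478137] [ 1.74673105 -7.98227614  3.39080323] 0.052812987226901816
```

View pics/scene7.png

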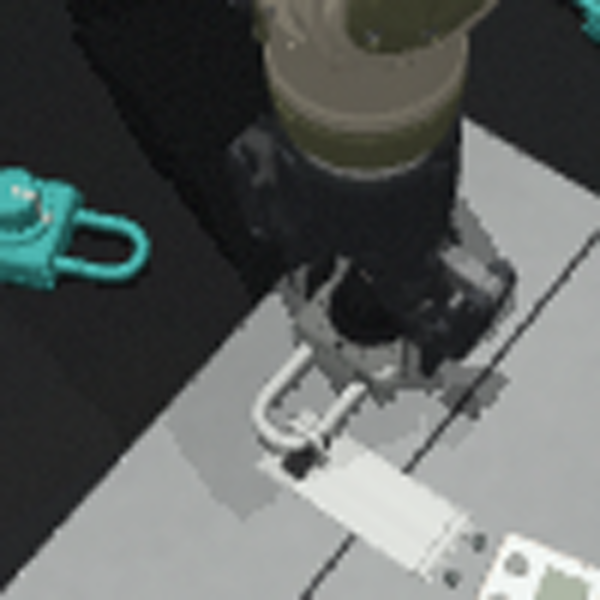

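{"name": "send_rows", "arguments": {
  "deltas": [
    [[-0.07,0.29,0,0,0,0],[-0.13,0.59,0,0,0,0],[-0.18,0.78,0,0,0,0],[-0.22,0.98,0,0,0,0],[-0.24,1.07,0,0,0,0],[-0.24,1.07,0,0,0,0]]
  ]
}}

```text
clock: 9.6
tcp_pos: [0.5271, -0.0168, 0.1048]
orientation: [0.003, 0.624, 0.782, -0.0]
wrist_force: [2.9, -7.0, 3.6]
finger_gap: 0.0528
```

```bash
python3 - <<'E'
from h import *
s=get_state(); print(s["clock"],s["tcp_pos"],s["wrist_force"],s["finger_gap"])
p=read_camera("scene"); save(p,"scene8.png",(190,150,290,250),6)
E
```

```text
9.6 [ 0.52707405 -0.01675072  0.10479754] [ 2.8656606  -7.02981639  3.59248279] 0.05284184377350281
```

View pics/scene8.png

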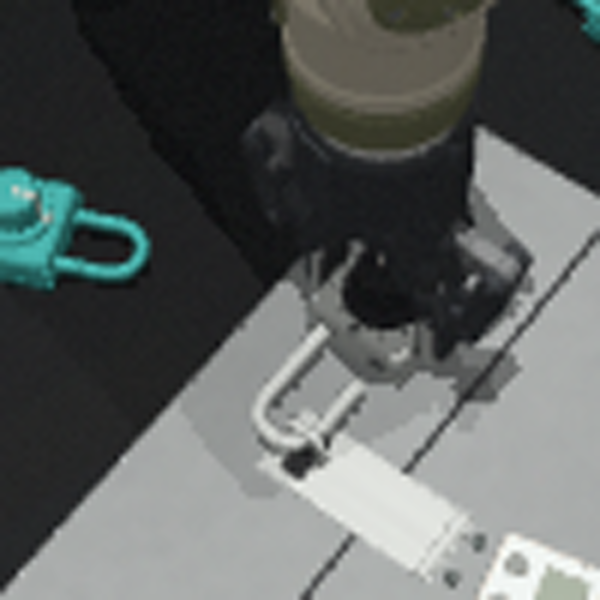

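{"name": "send_rows", "arguments": {
  "deltas": [
    [[-0.02,0.1,0,0,0,0],[-0.04,0.2,0,0,0,0],[-0.07,0.3,0,0,0,0],[-0.07,0.3,0,0,0,0]]
  ]
}}

```text
clock: 10.05
tcp_pos: [0.5267, -0.0149, 0.1048]
orientation: [0.003, 0.624, 0.781, -0.001]
wrist_force: [3.3, -11.2, 2.4]
finger_gap: 0.0526
```

{"name": "send_rows", "arguments": {
  "deltas": [
    [[-0.02,0.1,0,0,0,0],[-0.04,0.2,0,0,0,0],[-0.07,0.3,0,0,0,0],[-0.07,0.3,0,0,0,0]]
  ]
}}

```text
clock: 10.45
tcp_pos: [0.5267, -0.0145, 0.1048]
orientation: [0.005, 0.625, 0.781, -0.003]
wrist_force: [5.4, -20.8, -0.2]
finger_gap: 0.0524
```

```bash
python3 - <<'E'
from h import *
s=get_state(); print(s["clock"],s["tcp_pos"],s["wrist_force"],s["finger_gap"])
p=read_camera("scene"); save(p,"scene9.png",(220,170,280,235),9)
np.save("/tmp/p9.npy",p,allow_pickle=True)
E
```

```text
10.45 [ 0.52670251 -0.01449865  0.10481761] [  5.43047586 -20.7801798   -0.16737974] 0.05242333256409292
```

View pics/scene9.png

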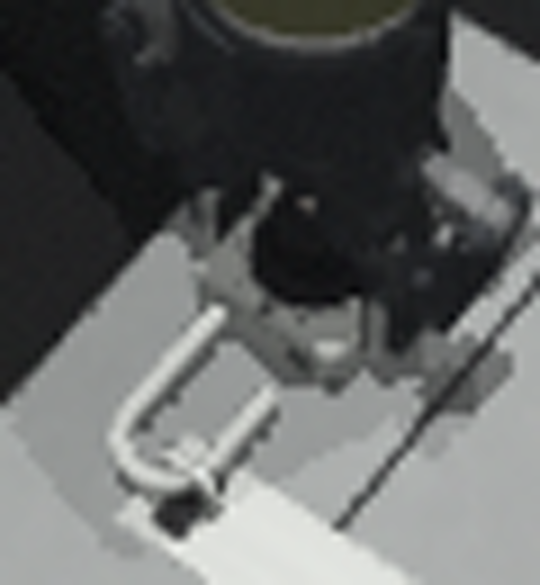

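Hard stop: the pull force rises to 21 N and there's clear space between the short leg and the body, so the shackle is fully open. Now I'll push forward about 43 mm along the lock's +x.

{"name": "send_rows", "arguments": {
  "deltas": [
    [[0.07,-0.4,0,0,0,0],[0.15,-0.8,0,0,0,0],[0.26,-1.2,0,0,0,0],[0.37,-1.65,0,0,0,0],[0.49,-2.15,0,0,0,0],[0.6,-2.65,0,0,0,0],[0.6,-2.65,0,0,0,0]]
  ]
}}

```text
clock: 11.2
tcp_pos: [0.5302, -0.0336, 0.1048]
orientation: [-0.001, 0.623, 0.782, 0.002]
wrist_force: [-1.6, 5.3, 8.8]
finger_gap: 0.053
```

```bash
python3 - <<'E'
from h import *
s=get_state(); print(s["clock"],s["tcp_pos"],s["wrist_force"],s["finger_gap"])
p=read_camera("scene"); save(p,"scene10.png",(220,170,280,235),9)
E
```

```text
11.2 [ 0.53020686 -0.03357299  0.10476532] [-1.61852536  5.29391617  8.7848659 ] 0.05302110733214487
```

View pics/scene10.png

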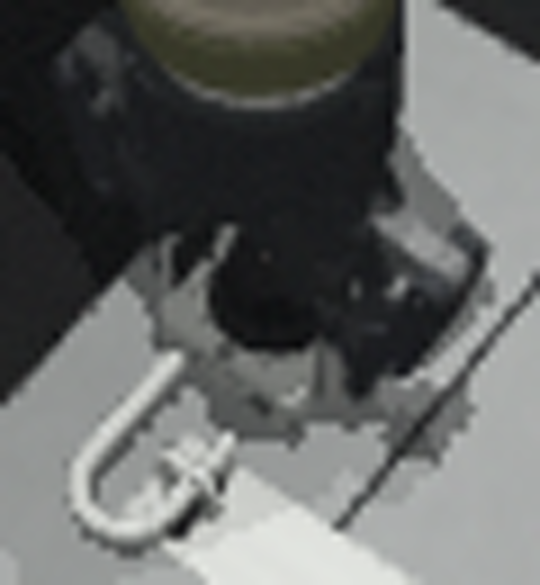

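{"name": "send_rows", "arguments": {
  "deltas": [
    [[0.02,0,0.05,0,0,0],[0.1,-0.4,0.08,0,0,0],[0.19,-0.8,0.08,0,0,0],[0.28,-1.2,0.08,0,0,0],[0.37,-1.6,0.08,0,0,0],[0.46,-2.0,0.08,0,0,0],[0.49,-2.15,0.08,0,0,0],[0.49,-2.15,0.08,0,0,0]]
  ]
}}

```text
clock: 12.05
tcp_pos: [0.5343, -0.0551, 0.1048]
orientation: [-0.001, 0.623, 0.782, 0.002]
wrist_force: [-0.2, 5.0, 6.5]
finger_gap: 0.0527
```

```bash
python3 - <<'E'
from h import *
s=get_state(); print(s["clock"],s["tcp_pos"],s["wrist_force"],s["finger_gap"])
p=read_camera("scene"); save(p,"scene11.png",(220,170,280,235),9)
np.save("/tmp/p11.npy",p,allow_pickle=True)
E
```

```text
12.05 [ 0.5343089  -0.05507522  0.10477811] [-0.2062799   4.97084909  6.54568446] 0.052743452769869484
```

View pics/scene11.png

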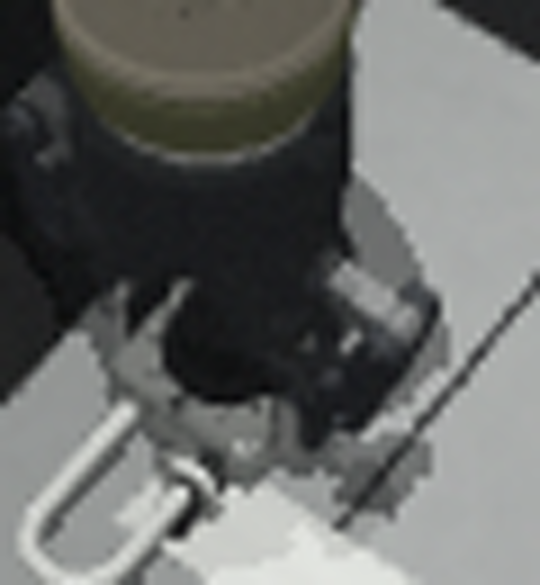

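{"name": "send_rows", "arguments": {
  "deltas": [
    [[0.05,-0.12,0.05,0,0,0],[0.07,-0.25,0.08,0,0,0],[0.07,-0.25,0.08,0,0,0],[0.07,-0.25,0.08,0,0,0]]
  ]
}}

```text
clock: 12.5
tcp_pos: [0.535, -0.0597, 0.1048]
orientation: [-0.001, 0.623, 0.782, -0.0]
wrist_force: [0.2, 0.7, -3.0]
finger_gap: 0.0529
```

```bash
python3 - <<'E'
from h import *
s=get_state(); print(s["clock"],s["tcp_pos"],s["wrist_force"],s["finger_gap"])
p=read_camera("scene"); save(p,"scene12.png",(225,195,265,240),13)
np.save("/tmp/p12.npy",p,allow_pickle=True)
E
```

```text
12.5 [ 0.5349661  -0.05968214  0.10479524] [ 0.1530133   0.72261238 -3.02656696] 0.052881996422239376
```

View pics/scene12.png

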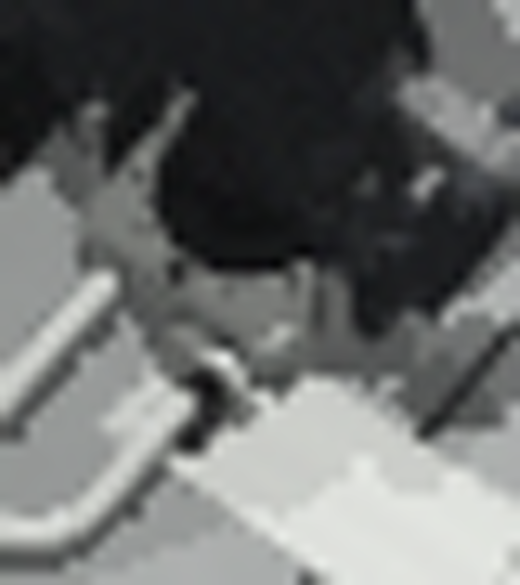

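{"name": "send_rows", "arguments": {
  "deltas": [
    [[-0.03,0.12,0,0,0,0],[-0.03,0.12,0.1,0,0,0],[-0.03,0.12,0.3,0,0,0],[-0.03,0.12,0.5,0,0,0],[-0.03,0.12,0.5,0,0,0]]
  ]
}}

```text
clock: 13.05
tcp_pos: [0.5355, -0.0588, 0.1108]
orientation: [0.0, 0.624, 0.782, 0.0]
wrist_force: [-0.2, 0.9, -4.4]
finger_gap: 0.0527
```

Only the lock's weight (4.4 N) shows at +6 mm, which is more than the 2.7 mm of play inside the staple, so it's free. Lifting on.

{"name": "send_rows", "arguments": {
  "deltas": [
    [[0,0,0.8,0,0,0],[0,0,1.6,0,0,0],[0,0,2.6,0,0,0],[0,0,4,0,0,0],[0,0,4,0,0,0]]
  ]
}}

```text
clock: 13.55
tcp_pos: [0.5369, -0.0591, 0.1532]
orientation: [0.002, 0.623, 0.782, 0.001]
wrist_force: [0.6, 0.2, -4.6]
finger_gap: 0.0529
```

```bash
python3 - <<'E'
from h import *
s=get_state(); print(s["clock"],s["tcp_pos"],s["wrist_force"],s["finger_gap"])
p=read_camera("scene"); save(p,"scene13.png",(210,150,290,240),7)
E
```

```text
13.55 [ 0.53692231 -0.05905618  0.1531554 ] [ 0.58823783  0.17186442 -4.63814526] 0.05292774275874735
```

View pics/scene13.png

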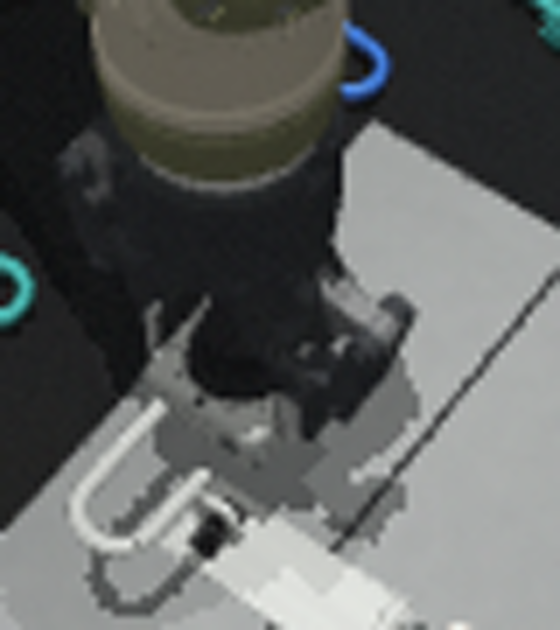

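{"name": "send_rows", "arguments": {
  "deltas": [
    [[0,0,2,0,0,0],[0,0,4,0,0,0],[0,0,6,0,0,0],[0,0,8,0,0,0],[0,0,10,0,0,0],[0,0,12,0,0,0],[0,0,14,0,0,0],[0,0,15.5,0,0,0],[0,0,16.5,0,0,0],[0,0,17,0,0,0],[0,0,17,0,0,0],[0,0,17,0,0,0]]
  ]
}}

```text
clock: 14.8
tcp_pos: [0.535, -0.0586, 0.3195]
orientation: [-0.001, 0.623, 0.782, -0.0]
wrist_force: [-0.2, 0.4, -4.5]
finger_gap: 0.0525
```

{"name": "send_rows", "arguments": {
  "deltas": [
    [[0,0,0,0,0,0],[0,0,0,0,0,0],[0,0,0,0,0,0],[0,0,0,0,0,0]]
  ]
}}

```text
clock: 15.2
tcp_pos: [0.5351, -0.0586, 0.3202]
orientation: [-0.0, 0.623, 0.782, -0.0]
wrist_force: [0.6, 0.2, -4.5]
finger_gap: 0.0529
```

```bash
python3 - <<'E'
from h import *
s=get_state(); print(s["clock"],s["tcp_pos"],s["orientation"],s["wrist_force"],s["finger_gap"],s["qvel"].round(3))
p=read_camera("scene"); save(p,"scene14.png",(180,60,320,250),3.1)
X=zw(p); m=(abs(X[...,2]-.327)<.05)&(X[...,1]<-.085)&(X[...,1]>-.2)&(abs(X[...,0]-.54)<.06); Q=X[m]
print(m.sum(),Q.mean(0),Q[:,2].min(),Q[:,2].max())
ex=np.array([.22,-.9755]); a=(Q[:,:2]-s["tcp_pos"][:2])@ex
print("shackle reach from lock_mid",a.max()); 
A=np.c_[a,np.ones(len(a))]; k=a>.035; print("slope z/a",np.linalg.lstsq(A[k],Q[k,2],rcond=None)[0])
E
```

```text
15.2 [ 0.53514476 -0.05858434  0.32022977] [-1.36524768e-04  6.23435714e-01  7.81874600e-01 -3.51852482e-05] [ 0.56471053  0.16900594 -4.50854634] 0.05289567130894001 [-0.002 -0.001  0.004  0.001  0.     0.001]
179 [ 0.5476186  -0.11646574  0.33170125] 0.32614103529831534 0.33601247120572036
shackle reach from lock_mid 0.08461592255803482
slope z/a [0.00635582 0.33141257]
```

View pics/scene14.png

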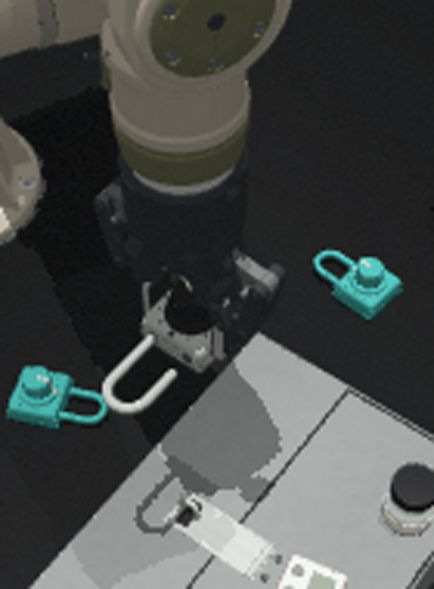

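```bash
python3 -c "
from h import *
print(hand_in())"
```

```text
the job is handed in; nothing more can be done
None
```

The padlock is off the staple and handed in at about 15 s of the 72 s allowed. It is open, held in the gripper with the dial up, well clear of the safe.

- **Dial:** I gripped it and turned it 60° clockwise, from the second click to the fourth. The scene picture showed the pointer within about 3° of where the fourth click should put it, well short of the fifth.
- **Opening:** I gripped the body with 60 N and pulled it straight back. The shackle came out at about 7–8 N, then stopped hard at 21 N after about 32 mm of travel.
- **Taking it off:** I pushed the lock forward until the staple stood in the gap. My two estimates of where it stood in the gap differed by about 2 mm, so I backed off 1.2 mm before lifting. Only the lock's weight, about 4.5 N, showed as it came up, so nothing caught.
- **Final state:** The lock's underside is about 21 cm above the safe's top. It is level to about 0.4° along its length, and the arm is still.
- **Shackle check:** The last picture shows the short leg clear of the body. The shackle's outer edge measured about 85–86 mm from the lock's middle, against 88.5 mm if fully open. That difference is about one pixel, so I took it as measuring error.
- **Other things:** I touched nothing else on purpose, and the jar, timer and turquoise locks were in place in the last picture. I did not check the rest of the bench again.

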